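# Key the railway turntable deck and press it home

## Robot

A 7-joint arm with a two-finger parallel gripper is mounted at the origin on the work surface; the furniture and walls round the work are solid. World frame = base frame: x ahead of the robot, y to its left, z up, the work surface at z = 0. Lengths are in mm, angles in rad, forces in N, time in s.
With the tool pointing down it reaches from about 425 to 925 mm from the base axis. Payload 6.8 kg.
Tool frame: the origin (TCP) lies where the fingers leave the gripper's body, on its centre line; the fingertips stand 73 mm ahead of it and the grasp point (between the pads) lies 54 mm ahead of it (ctrl.nose_length is the distance from the TCP to the fingertips, in mm); z points along the fingers, y is the line along which they close (so a half turn about z gives the same grasp; the last joint's range is limited). The gripper opens to 85 mm and grips with 20 to 120 N. Pads are 22 mm wide; open, the fingers measure 114 mm over their backs; the gripper's body (76 mm by 85 mm) begins 54 mm behind the grasp point. The pads swing forward as they close: fully open they stand 13 mm farther back than shut.
Start: joints at [1.078, 0.477, 0.022, 1.555, -0.011, 1.109, -0.083], TCP at [253.386, -625.652, 303.908] pointing down, gripper open.
Joint ranges: [-2.96, 2.96], [-0.34, 2.1], [-1.41, 1.46], [0.24, 2.44], [-1.37, 4.51], [0.17, 1.92], [-2.96, 2.96]. Speed limits (rad/s): [2.39, 2.39, 3.14, 3.14, 3.14, 3.14, 3.14].

## Interface

Orientations are given as a unit quaternion [x, y, z, w].
In Python, from workcell import ctrl gives the robot as it stands.
- The arm moves only by the tool drive_tool, never from a script. Its argument "steps" is a list of rows, each an object with "grip": the opening, from -1 (shut) to 1 (fully open); "linear": the shift along the tool's x, y, z in mm, a list of three; "rot": the turn, a rotation vector about the tool's x, y, z in rad, a list of three. A call has 1 to 20 rows; each row shifts and turns the commanded pose from where the row before left it, along the tool's axes as they then stand; what a row does not reach is not made up. A row lasts 1/12 s, in which the tool goes at most 41.7 mm and 7.16 degrees, less where a joint would pass 70% of its speed; a pose out of reach is approached as far as the arm can. A call is refused whole if a number of a shift passes 41.7 or a number of a turn 0.125, either way. A call with a gripper value outside its range is refused whole. The fingers move at their own pace and stop on an object; "squeeze" is the grip in N (left out, the last holds). Time passes only in rows, so rows that do not move let the fingers close. It gives the time, the measured TCP pose, the force, the opening and the grip force at its end, in the units of the state.
- ctrl.sense(): the state, without advancing time (a new reading comes with each control period).
- ctrl.capture(name): name is "side" or "top"; returns (picture, depth): 400x640x3 uint8, red, green, blue; 400x640 float32, mm along the optical axis (not along the pixel's ray), 0 where there is no reading.
- ctrl.calibration(name): a dict with "fov_y" (degrees; the focal length in pixels is half the picture's height over the tangent of half this angle, whatever the lens; pixels are square), "cx", "cy" (the principal point, pixels), "world_to_cam" (4x4, takes a point from world to camera coordinates). Camera axes: x right, y up, looking along -z (the intrinsics and any distortion apply to the point x, -y, -z); pixel columns grow to the right and rows downward; lengths in mm; the calibration is good to about 2 mm. A picture is of the moment at which its call begins. calibration takes no time and is no camera call.
- ctrl.job_done(): hands the job in; it is judged then, once.
The state is a dict: "clock": time; "joint_positions": joint angles; "dq": joint speeds; "effort": joint torques, N m; "tool_pos": TCP position; "ee_rot": TCP orientation; "contact_force": force on the tool from outside, world axes, zero at the start; "wrist_torque": the same for the moment, N m; "width": finger opening in mm; "grasp_force": force on a finger pad.
Only numpy, scipy, OpenCV 4.12 (cv2) and the standard library are available. Lean on these libraries where they do the work, as an engineer would, in place of code of your own. Each camera call takes 0.05 s, during which the arm holds its last target. There are 200 camera calls.

## Task

The round deck of the model railway turntable sits proud in its pit, turned the wrong way. Push it round with a fingertip until the notch in its rim stands over the key of the pit, then press it down until it is fully seated and level, and let go. Do not lift the deck, and leave everything else where it stands.

Things in the scene. Friction and masses are not known exactly. Their poses are not given: they have to be found in the camera images.
- board: fixed plywood work board, 270x660 mm, laid across the rails of the layout; its top is at z = 26 mm and the work stands on it. Origin: below its centre, at z = 0
- pit: turntable pit, fixed on the board: round wooden tray 168 mm across, rim wall 69 to 80 mm from the centre and 24 mm tall, one key at its -x side, two short exit tracks (33 mm tall, 70 to 94 mm from the centre) at +y and -y. Origin: centre of its underside, on the board; z up. Its place and yaw vary
- pit_key (a point): top of the key: a radial steel bar 7 mm wide with a round top 26 mm above the board, 46 to 68 mm from the pit's centre on its -x side, so that its outer 10 mm show beyond the deck. This point is 52 mm from the centre. Off the notch the key stops the deck, which then only tips when pressed
- pit_seat (a point): centre of the fixed seat, 20 mm above the board, on which the pressed deck comes to rest. Round it a stiff grey collar carries the deck level 28 mm above the board; a downward push of about 6 N slides it down and it stays down. A steel spindle 12 mm thick stands here, up to 37 mm above the board
- deck: loose turntable deck, 0.15 kg: grey disc 116 mm across, 10 mm thick, bore loose on the spindle; a light push (under 2 N at the rim) turns it either way and it stops where it is left. Origin: centre of its underside (28 mm above the board, 20 when seated), z up. With its x axis along the pit's x axis the notch is over the key. It starts 40 to 180 degrees away, either way
- deck_notch (a point): middle of the deck's only notch, at the underside, 52 mm from the deck's centre on its -x side; the notch is 13 mm wide, 14 mm deep and open to the rim
- deck_bridge (a point): the end of the bridge on the deck's +y side, 50 mm from the centre, at the top of the girders. Two straight steel girders run across the disc along the deck's y, 100 mm long, 14 mm tall above the disc, outer faces at x = +16 and -16 mm: push these sideways near their ends to turn the deck
- deck_pad (a point): middle of the top of the planked pad (32x30 mm) laid across the girders over the deck's centre, 28 mm above the deck's underside: the place to press
- paint_pot: small grey paint pot with a black lid, 33 mm across, 36 mm tall, standing close beside the pit; a bystander. Origin: centre of its underside
- tree: small model tree, 67 mm tall, standing close beside the pit; a bystander. Origin: centre of its underside
- glue: glue bottle, 41 mm across, 134 mm tall; a bystander. Origin: centre of its underside
- house: model house, 76x85x86 mm; a bystander. Origin: centre of its underside

How it is judged (in metres and radians):
On the way, in this order (a step that is already met when the one before it is completed fails the run):
1. the deck is turned until its notch stands over the key (within 6 mm) before it is seated (horizontal distance between deck_notch and pit_key below 0.006 m and z of deck in the frame of pit above 0.0217 m).
2. the deck is pressed down on its seat (z of deck in the frame of pit below 0.0215 m), for 0.2 s.
At the end, for the whole second after the job is handed in: the deck lies seated on the spindle (underside 20 mm above the board, at most 1.5 mm higher), level within 0.04 rad, centred, its notch over the key within 6 mm, at rest and released (z of deck in the frame of pit between 0.018 and 0.0215 m and horizontal distance between deck_notch and pit_key below 0.006 m and horizontal distance between deck and pit below 0.004 m and angle between deck's own z axis and vertical below 0.04 rad and linear speed of deck below 0.01 m/s); the robot touches nothing.
It fails at once if the deck is lifted (more than 6 mm above where it stood) (z of deck in the frame of pit above 0.034 m).
It fails at once if one of the bystanders is moved more than 20 mm (distance of any of paint_pot, tree, glue, house from where it was at the start of the episode above 0.02 m).
It also fails if it takes over 42 s, if anything falls off the work surface, if the arm or the gripper's body presses on something with over 40 N, if the wrist force passes 120 N, or if a joint passes its speed limit or range.

## Working session

There is one attempt and no reset: what is moved stays moved. The work goes in short steps, Python scripts to look and compute and a tool call to move; the robot and the scene stay as the last step left them, time stands still between calls to the robot, and variables do not carry over. Pictures are saved under pics/ and viewed, at most 10 in all, crops included, and the job is handed in when it is done.

Besides the shell and the picture viewer there is one more tool, called as name([rows], argument=value, ...), one row to a line, values as JSON. drive_tool: Moves the arm, as the interface text tells. Its arguments: {"type":"object","properties":{"steps":{"type":"array","items":{"type":"object","properties":{"grip":{"type":"number"},"linear":{"type":"array","items":{"type":"number"}},"rot":{"type":"array","items":{"type":"number"}}}}},"squeeze":{"type":"number"}},"required":["steps"]}

```bash
mkdir -p pics
cat > h.py <<'E'
import numpy as np, cv2
from workcell import ctrl
def grab(n):
    p,d=ctrl.capture(n); np.savez(f'/tmp/{n}.npz',p=p,d=d); return p,d
def pts(n,d):
    c=ctrl.calibration(n); f=200/np.tan(np.radians(c['fov_y']/2))
    v,u=np.mgrid[:400,:640]; X=np.stack([(u-c['cx'])/f*d,-(v-c['cy'])/f*d,-d,np.ones_like(d)],-1)
    return (X@np.linalg.inv(c['world_to_cam']).T)[...,:3]
E
python3 - <<'E'
from h import *
for n in('top','side'):
    p,d=grab(n); cv2.imwrite(f'pics/{n}0.png',p[...,::-1])
    c=ctrl.calibration(n); print({k:(np.round(v,3).tolist() if k=='world_to_cam' else v) for k,v in c.items()})
print(ctrl.sense())
E
```

```text
{'fov_y': 42.90015219386618, 'cx': 320.2142087501178, 'cy': 204.90704687661508, 'world_to_cam': [[0.361, -0.933, 0.014, -140.64], [0.792, 0.314, 0.524, -415.91], [-0.493, -0.178, 0.851, -1458.309], [0.0, 0.0, 0.0, 1.0]]}
{'fov_y': 51.6118400361128, 'cx': 319.1127696105356, 'cy': 199.8406900433235, 'world_to_cam': [[0.951, -0.309, 0.013, -405.204], [0.11, 0.379, 0.919, -142.315], [-0.289, -0.872, 0.395, -1376.019], [0.0, 0.0, 0.0, 1.0]]}
{'clock': 0.1, 'joint_positions': array([ 1.0779169 ,  0.47772441,  0.02232768,  1.55634145, -0.01151219,
        1.10929215, -0.08312072]), 'dq': array([ 7.77620705e-05, -1.87340775e-03, -9.65052887e-04, -2.64048006e-03,
        1.41855235e-04,  7.16558707e-04,  3.01699076e-04]), 'effort': array([ 4.50463340e-03, -5.97765148e+01,  1.61390796e+00, -2.81956851e+01,
        1.28413725e-02,  5.02125462e-03,  3.89918523e-05]), 'tool_pos': array([ 253.2198827 , -625.26191008,  303.02256796]), 'ee_rot': array([ 9.81549088e-01,  1.91208571e-01, -2.06013896e-04, -7.92479596e-04]), 'contact_force': array([-0.00717317, -0.71993577,  0.74174698]), 'wrist_torque': array([0.03311836, 0.00465922, 0.0149402 ]), 'grasp_force': 0.0, 'width': 85.34568678582947}
```

View pics/top0.png

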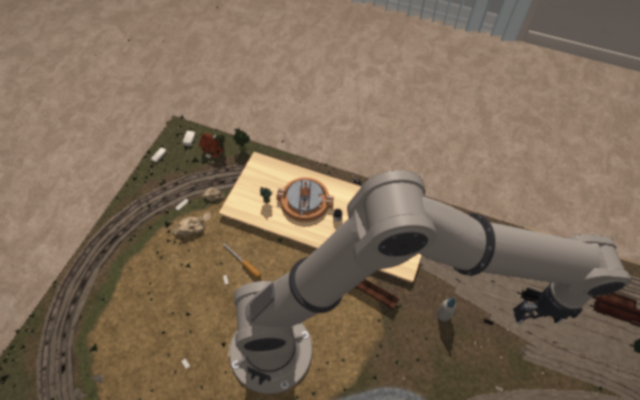

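View pics/side0.png

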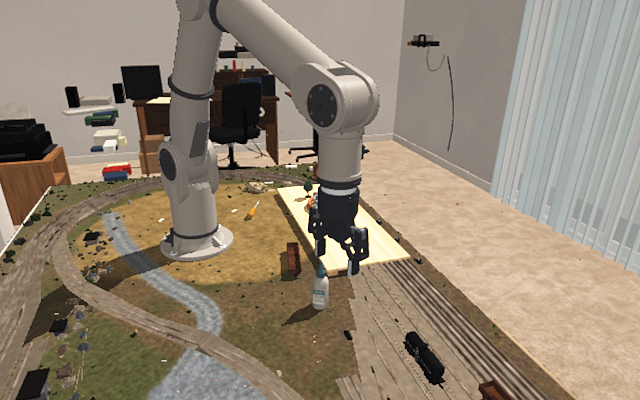

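The top view shows the pit at (305,199), the tree at (265,193), the pot at (338,214). The side view is blocked by the arm. I'll zoom in and measure.

Run:
```python
from h import *
z=np.load('/tmp/top.npz');p,d=z['p'],z['d']
print(ctrl.calibration('top').keys())
P=pts('top',d)
for u,v in [(305,199),(265,193),(338,214),(230,180),(290,230)]: print(u,v,P[v,u].round(1))
# ortho rectified crop of the deck at z=64 (x up, y left)
c=ctrl.calibration('top');f=200/np.tan(np.radians(c['fov_y']/2));M=c['world_to_cam']
ctr=P[199,305]; 
yy,xx=np.mgrid[0:600,0:600]
S=2.0 #px per mm
X=ctr[0]+(300-yy)/S; Y=ctr[1]+(300-xx)/S
Q=np.stack([X,Y,np.full(X.shape,64.),np.ones(X.shape)],-1)@M.T
u=(c['cx']+f*Q[...,0]/-Q[...,2]).astype(np.float32); v=(c['cy']-f*Q[...,1]/-Q[...,2]).astype(np.float32)
print('ctr',ctr)
cv2.imwrite('pics/rect.png',cv2.remap(p,u,v,cv2.INTER_CUBIC)[...,::-1])
m=(abs(P[...,0]-ctr[0])<100)&(abs(P[...,1]-ctr[1])<100)
for lo,hi in((48,52),(57,61),(61,66),(72,80),(80,88)):
  k=m&(P[...,2]>lo)&(P[...,2]<hi); print(lo,hi,k.sum(),P[k].mean(0).round(1) if k.any() else '')
```

```text
dict_keys(['fov_y', 'cx', 'cy', 'world_to_cam'])
305 199 [474.7  86.8  61.2]
265 193 [433.1 208.   87.8]
338 214 [461.4 -32.5  60.7]
230 180 [479.2 367.1  13.2]
290 230 [367.4  95.6  27.8]
ctr [474.73712651  86.75357884  61.24237438]
48 52 191 [484.1  91.5  50. ]
57 61 154 [491.5  88.8  59.3]
61 66 401 [487.9  94.1  63.4]
72 80 77 [489.   92.9  76.5]
80 88 60 [491.6  94.1  82.9]
```

View pics/rect.png

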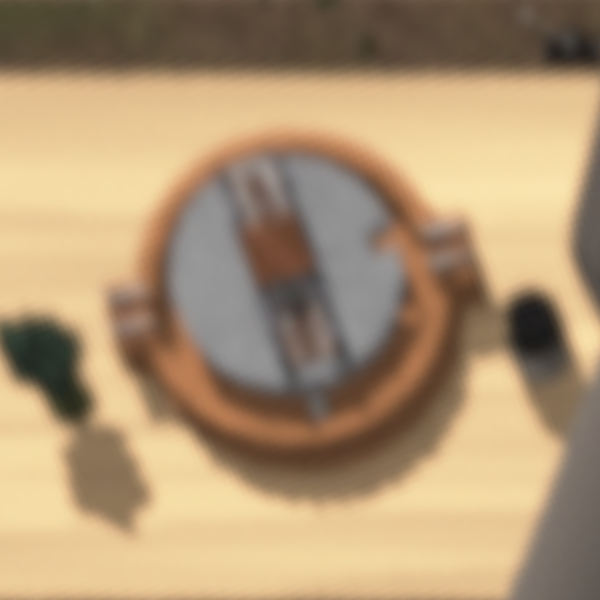

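The picture is rectified at z=64, with x up and y left at 2 px/mm:
- Disc centre is at (287,272), which is about world (489.5, 93.3).
- The notch is at (388,238), a bearing of -71°.
- The key is at (318,405), a bearing of -168° once parallax is corrected. The exit tracks agree, giving a pit yaw of about 11.7°.

The deck therefore has to turn about -97°, clockwise. The closed fingertip will push the far girder end from its +y side, so I move above that point now.

drive_tool([
  {"grip": -1,"linear": [19.5,-22.6,0]},
  {"grip": -1,"linear": [19.5,-22.6,0]},
  {"grip": -1,"linear": [19.5,-22.6,0]},
  {"grip": -1,"linear": [19.5,-22.6,0]},
  {"grip": -1,"linear": [19.5,-22.6,0]},
  {"grip": -1,"linear": [19.5,-22.6,0]},
  {"grip": -1,"linear": [19.5,-22.6,0]},
  {"grip": -1,"linear": [19.5,-22.6,0]},
  {"grip": -1,"linear": [19.5,-22.6,0]},
  {"grip": -1,"linear": [19.5,-22.6,0]},
  {"grip": -1,"linear": [19.5,-22.6,0]},
  {"grip": -1,"linear": [19.5,-22.6,0]},
  {"grip": -1,"linear": [19.5,-22.6,0]},
  {"grip": -1,"linear": [19.5,-22.6,0]},
  {"grip": -1,"linear": [19.5,-22.6,0]},
  {"grip": -1,"linear": [19.5,-22.6,0]},
  {"grip": -1,"linear": [19.5,-22.6,0]},
  {"grip": -1,"linear": [19.5,-22.6,0]},
  {"grip": -1,"linear": [19.5,-22.6,0]},
  {"grip": -1,"linear": [19.5,-22.6,0]},
])

```text
validation failed for argument at $.st...
```

drive_tool([
  {"grip": -1,"linear": [19.5,-22.6,0]},
  {"grip": -1,"linear": [19.5,-22.6,0]},
  {"grip": -1,"linear": [19.5,-22.6,0]},
  {"grip": -1,"linear": [19.5,-22.6,0]},
  {"grip": -1,"linear": [19.5,-22.6,0]},
  {"grip": -1,"linear": [19.5,-22.6,0]},
  {"grip": -1,"linear": [19.5,-22.6,0]},
  {"grip": -1,"rot": [0,0,-0.116]},
  {"grip": -1,"rot": [0,0,-0.116]},
  {"grip": -1,"rot": [0,0,-0.116]},
  {"grip": -1,"rot": [0,0,-0.116]},
  {"grip": -1,"rot": [0,0,-0.116]},
  {"grip": -1,"rot": [0,0,-0.116]},
  {"grip": -1,"rot": [0,0,-0.116]},
  {"grip": -1,"rot": [0,0,-0.116]},
  {"grip": -1,"rot": [0,0,-0.116]},
  {"grip": -1,"rot": [0,0,-0.116]},
  {"grip": -1,"rot": [0,0,-0.116]},
  {"grip": -1,"rot": [0,0,-0.116]},
  {"grip": -1,"rot": [0,0,-0.116]},
])

```text
validation failed for argument at $.st...
```

```bash
cat >> h.py <<'E'
from scipy.spatial.transform import Rotation as R
C0=np.array([489.5,93.3])
def rep(target=None):
    s=ctrl.sense(); r=R.from_quat(s['ee_rot']); m=r.as_matrix(); p=s['tool_pos']
    print('t',s['clock'],'pos',p.round(1),'yaw',np.degrees(np.arctan2(m[1,0],m[0,0])).round(2),'z',m[:,2].round(3),'F',s['contact_force'].round(2),'w',round(s['width'],1))
    if target is not None: print('tool shift',((np.array(target)-p)@m).round(1))
    return s
E
python3 -c "
from h import *
rep([511,138.6,141.5]); print(ctrl.sense()['joint_positions'].round(2))
p,d=grab('side'); cv2.imwrite('pics/side1.png',cv2.resize(p[100:300,220:420,::-1],(600,600)))"
```

```text
t 0.1 pos [ 253.2 -625.3  303. ] yaw 22.05 z [-0.001  0.001 -1.   ] F [-0.01 -0.72  0.74] w 85.3
tool shift [ 525.7 -611.   162.5]
[ 1.08  0.48  0.02  1.56 -0.01  1.11 -0.08]
```

View pics/side1.png

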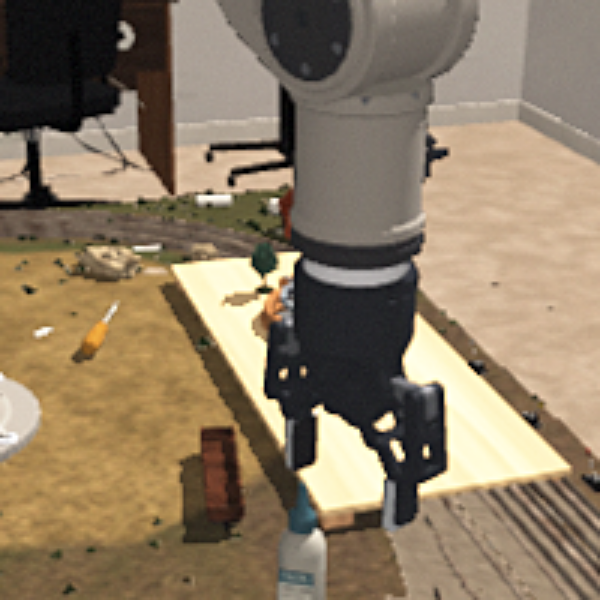

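Both calls were refused, so nothing moved; each row probably needs all three fields. The picture shows the arm still parked over the board's near end.

drive_tool([
  {"grip": -1,"linear": [19.5,-22.6,0],"rot": [0,0,0]},
  {"grip": -1,"linear": [19.5,-22.6,0],"rot": [0,0,0]},
  {"grip": -1,"linear": [19.5,-22.6,0],"rot": [0,0,0]},
  {"grip": -1,"linear": [19.5,-22.6,0],"rot": [0,0,0]},
  {"grip": -1,"linear": [19.5,-22.6,0],"rot": [0,0,0]},
  {"grip": -1,"linear": [19.5,-22.6,0],"rot": [0,0,0]},
  {"grip": -1,"linear": [19.5,-22.6,0],"rot": [0,0,0]},
  {"grip": -1,"linear": [19.5,-22.6,0],"rot": [0,0,0]},
  {"grip": -1,"linear": [19.5,-22.6,0],"rot": [0,0,0]},
  {"grip": -1,"linear": [19.5,-22.6,0],"rot": [0,0,0]},
  {"grip": -1,"linear": [19.5,-22.6,0],"rot": [0,0,0]},
  {"grip": -1,"linear": [19.5,-22.6,0],"rot": [0,0,0]},
  {"grip": -1,"linear": [19.5,-22.6,0],"rot": [0,0,0]},
  {"grip": -1,"linear": [19.5,-22.6,0],"rot": [0,0,0]},
  {"grip": -1,"linear": [19.5,-22.6,0],"rot": [0,0,0]},
  {"grip": -1,"linear": [19.5,-22.6,0],"rot": [0,0,0]},
  {"grip": -1,"linear": [19.5,-22.6,0],"rot": [0,0,0]},
  {"grip": -1,"linear": [19.5,-22.6,0],"rot": [0,0,0]},
  {"grip": -1,"linear": [19.5,-22.6,0],"rot": [0,0,0]},
  {"grip": -1,"linear": [19.5,-22.6,0],"rot": [0,0,0]},
])

```text
clock: 1.82
tool_pos: [445.2, -58.9, 303.9]
ee_rot: [0.982, 0.191, -0.0, 0.0]
contact_force: [0.6, -0.7, 0.1]
width: 0.2
grasp_force: 0.0
```

drive_tool([
  {"grip": -1,"linear": [19.5,-22.6,0],"rot": [0,0,0]},
  {"grip": -1,"linear": [19.5,-22.6,0],"rot": [0,0,0]},
  {"grip": -1,"linear": [19.5,-22.6,0],"rot": [0,0,0]},
  {"grip": -1,"linear": [19.5,-22.6,0],"rot": [0,0,0]},
  {"grip": -1,"linear": [19.5,-22.6,0],"rot": [0,0,0]},
  {"grip": -1,"linear": [19.5,-22.6,0],"rot": [0,0,0]},
  {"grip": -1,"linear": [19.5,-22.6,0],"rot": [0,0,0]},
  {"grip": -1,"linear": [0,0,0],"rot": [0,0,-0.116]},
  {"grip": -1,"linear": [0,0,0],"rot": [0,0,-0.116]},
  {"grip": -1,"linear": [0,0,0],"rot": [0,0,-0.116]},
  {"grip": -1,"linear": [0,0,0],"rot": [0,0,-0.116]},
  {"grip": -1,"linear": [0,0,0],"rot": [0,0,-0.116]},
  {"grip": -1,"linear": [0,0,0],"rot": [0,0,-0.116]},
  {"grip": -1,"linear": [0,0,0],"rot": [0,0,-0.116]},
  {"grip": -1,"linear": [0,0,0],"rot": [0,0,-0.116]},
  {"grip": -1,"linear": [0,0,0],"rot": [0,0,-0.116]},
  {"grip": -1,"linear": [0,0,0],"rot": [0,0,-0.116]},
  {"grip": -1,"linear": [0,0,0],"rot": [0,0,-0.116]},
  {"grip": -1,"linear": [0,0,0],"rot": [0,0,-0.116]},
  {"grip": -1,"linear": [0,0,0],"rot": [0,0,-0.116]},
])

```text
clock: 3.48
tool_pos: [512.2, 137.4, 303.7]
ee_rot: [0.582, 0.813, -0.0, -0.0]
contact_force: [-0.5, -0.3, -0.4]
width: -0.1
grasp_force: 0.0
```

```bash
python3 -c "
from h import *
rep([511,138.6,141.5]); print(ctrl.sense()['joint_positions'].round(2),ctrl.nose_length)
p,d=grab('side'); P=pts('side',d)
m=(np.hypot(P[...,0]-489.5,P[...,1]-93.3)<100)&(P[...,2]>20)&(P[...,2]<100); v,u=np.nonzero(m); print(u.min(),u.max(),v.min(),v.max())
a,b=max(v.min()-30,0),max(u.min()-20,0)
cv2.imwrite('pics/side2.png',cv2.resize(p[a:a+100,b:b+130,::-1],(780,600),interpolation=cv2.INTER_CUBIC)); print(a,b)"
```

```text
t 3.4833 pos [512.2 137.4 303.7] yaw 108.77 z [-0. -0. -1.] F [-0.46 -0.29 -0.38] w -0.1
tool shift [  1.6  -0.7 162.2]
[ 0.25  0.33 -0.76  1.86  0.26  1.05 -0.29] 72.6
302 353 190 218
160 282
```

View pics/side2.png

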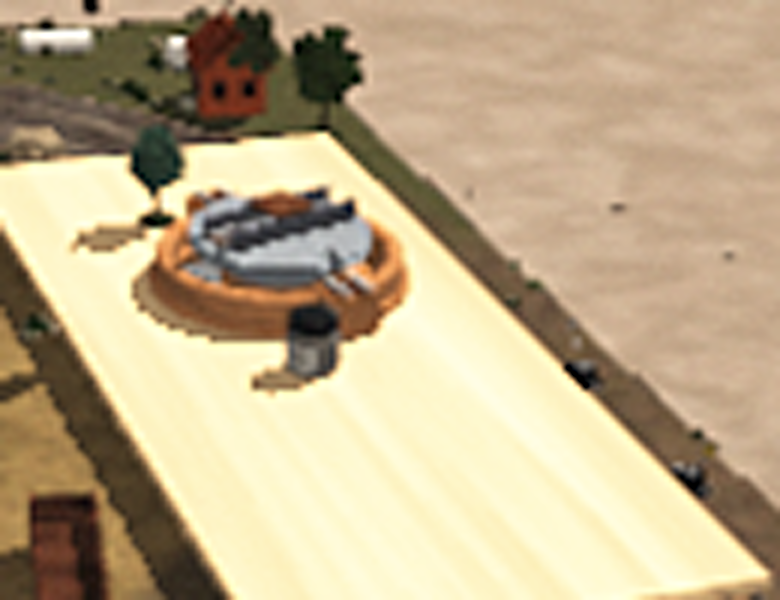

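The side view is unobstructed. The bridge and disc are at about (280,225), the pot at (312,340) and the tree at (155,165). The fingertip is clear of all of them, so I lower it beside the girder.

drive_tool([
  {"grip": -1,"linear": [1.6,-0.7,22],"rot": [0,0,0]},
  {"grip": -1,"linear": [0,0,22],"rot": [0,0,0]},
  {"grip": -1,"linear": [0,0,22],"rot": [0,0,0]},
  {"grip": -1,"linear": [0,0,22],"rot": [0,0,0]},
  {"grip": -1,"linear": [0,0,22],"rot": [0,0,0]},
  {"grip": -1,"linear": [0,0,22],"rot": [0,0,0]},
  {"grip": -1,"linear": [0,0,15],"rot": [0,0,0]},
  {"grip": -1,"linear": [0,0,10],"rot": [0,0,0]},
  {"grip": -1,"linear": [0,0,5],"rot": [0,0,0]},
  {"grip": -1,"linear": [0,0,0],"rot": [0,0,0]},
  {"grip": -1,"linear": [0,0,0],"rot": [0,0,0]},
])

```text
clock: 4.45
tool_pos: [511.5, 139.0, 142.4]
ee_rot: [0.585, 0.811, 0.0, 0.0]
contact_force: [0.5, -0.6, 1.1]
width: -0.4
grasp_force: 0.0
```

drive_tool([
  {"grip": -1,"linear": [-1.5,0,0],"rot": [0,0,0]},
  {"grip": -1,"linear": [-1.5,0,0],"rot": [0,0,0]},
  {"grip": -1,"linear": [-1.5,0,0],"rot": [0,0,0]},
  {"grip": -1,"linear": [-1.5,0,0],"rot": [0,0,0]},
  {"grip": -1,"linear": [-1.5,0,0],"rot": [0,0,0]},
  {"grip": -1,"linear": [-1.5,0,0],"rot": [0,0,0]},
  {"grip": -1,"linear": [0,0,0],"rot": [0,0,0]},
])

```text
clock: 5.03
tool_pos: [514.2, 130.0, 142.0]
ee_rot: [0.585, 0.811, 0.0, 0.0]
contact_force: [-0.2, 0.5, -0.0]
width: -0.2
grasp_force: 0.0
```

```bash
python3 -c "
from h import *
rep([507.4,130,140.6])"
```

```text
t 5.0333 pos [514.2 130.  142. ] yaw 108.42 z [ 0.  0. -1.] F [-0.16  0.48 -0.03] w -0.2
tool shift [ 2.1 -6.4  1.4]
```

drive_tool([
  {"grip": -1,"linear": [-2.15,1.56,0],"rot": [0,0,0.06]},
  {"grip": -1,"linear": [-2.15,1.56,0],"rot": [0,0,0.06]},
  {"grip": -1,"linear": [-2.15,1.56,0],"rot": [0,0,0.06]},
  {"grip": -1,"linear": [-2.15,1.56,0],"rot": [0,0,0.06]},
  {"grip": -1,"linear": [-2.15,1.56,0],"rot": [0,0,0.06]},
  {"grip": -1,"linear": [-2.15,1.56,0],"rot": [0,0,0.06]},
  {"grip": -1,"linear": [-2.15,1.56,0],"rot": [0,0,0.06]},
  {"grip": -1,"linear": [-2.15,1.56,0],"rot": [0,0,0.06]},
  {"grip": -1,"linear": [-2.15,1.56,0],"rot": [0,0,0.06]},
  {"grip": -1,"linear": [-2.15,1.56,0],"rot": [0,0,0.06]},
  {"grip": -1,"linear": [-2.15,1.56,0],"rot": [0,0,0.06]},
  {"grip": -1,"linear": [-2.15,1.56,0],"rot": [0,0,0.06]},
])

```text
clock: 6.03
tool_pos: [532.2, 105.2, 141.9]
ee_rot: [0.834, 0.552, 0.0, -0.0]
contact_force: [0.2, 0.8, -0.4]
width: -0.4
grasp_force: 0.4
```

```bash
cat >> h.py <<'E'
def side(name,a=175,b=285,k=9):
    p,d=grab('side'); cv2.imwrite(name,cv2.resize(p[a:a+60,b:b+80,::-1],None,fx=k,fy=k,interpolation=cv2.INTER_CUBIC))
E
python3 -c "
from h import *
s=rep([507.4,130,140.6]); side('pics/s3.png'); q=s['tool_pos'][:2]-C0; m=R.from_quat(s['ee_rot']).as_matrix()[:2,:2]; print('o,r',q@m)"
```

```text
t 6.0333 pos [532.2 105.2 141.9] yaw 67.05 z [ 0.     0.001 -1.   ] F [ 0.21  0.75 -0.37] w -0.4
tool shift [ 13.1 -32.5   1.3]
o,r [27.62685675 34.64444307]
```

View pics/s3.png

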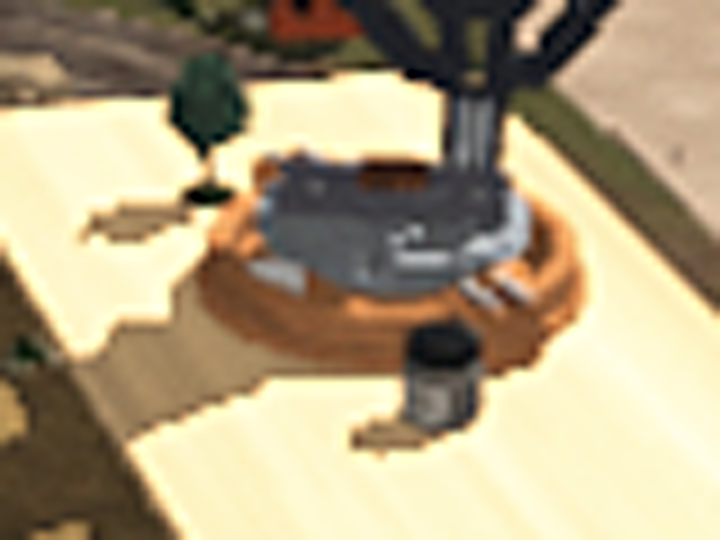

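The deck has turned with the fingertip, as the girders now run across the picture. I'll continue the arc and stop slightly short.

drive_tool([
  {"grip": -1,"linear": [-2.15,1.56,0],"rot": [0,0,0.06]},
  {"grip": -1,"linear": [-2.15,1.56,0],"rot": [0,0,0.06]},
  {"grip": -1,"linear": [-2.15,1.56,0],"rot": [0,0,0.06]},
  {"grip": -1,"linear": [-2.15,1.56,0],"rot": [0,0,0.06]},
  {"grip": -1,"linear": [-2.15,1.56,0],"rot": [0,0,0.06]},
  {"grip": -1,"linear": [-2.15,1.56,0],"rot": [0,0,0.06]},
  {"grip": -1,"linear": [-2.15,1.56,0],"rot": [0,0,0.06]},
  {"grip": -1,"linear": [-2.15,1.56,0],"rot": [0,0,0.06]},
  {"grip": -1,"linear": [-2.15,1.56,0],"rot": [0,0,0.06]},
  {"grip": -1,"linear": [-2.15,1.56,0],"rot": [0,0,0.06]},
  {"grip": -1,"linear": [-2.15,1.56,0],"rot": [0,0,0.06]},
  {"grip": -1,"linear": [-2.15,1.56,0],"rot": [0,0,0.06]},
  {"grip": -1,"linear": [-2.15,1.56,0],"rot": [0,0,0.06]},
  {"grip": -1,"linear": [-2.15,1.56,0],"rot": [0,0,0.06]},
  {"grip": -1,"linear": [-2.15,1.56,0],"rot": [0,0,0.06]},
  {"grip": -1,"linear": [0,0,0],"rot": [0,0,0]},
])

```text
clock: 7.42
tool_pos: [524.8, 67.1, 142.0]
ee_rot: [0.991, 0.136, 0.0, 0.0]
contact_force: [0.9, 0.8, -0.3]
width: -0.2
grasp_force: 0.2
```

```bash
python3 -c "
from h import *
s=rep(); side('pics/s4.png'); q=s['tool_pos'][:2]-C0; m=R.from_quat(s['ee_rot']).as_matrix()[:2,:2]; print('o,r',q@m)
p,d=grab('top'); cv2.imwrite('pics/t4.png',cv2.resize(p[165:235,255:355,::-1],None,fx=8,fy=8,interpolation=cv2.INTER_CUBIC))"
```

```text
t 7.4167 pos [524.8  67.1 142. ] yaw 15.58 z [ 0. -0. -1.] F [ 0.86  0.75 -0.32] w -0.2
o,r [26.99231688 34.71963648]
```

View pics/t4.png

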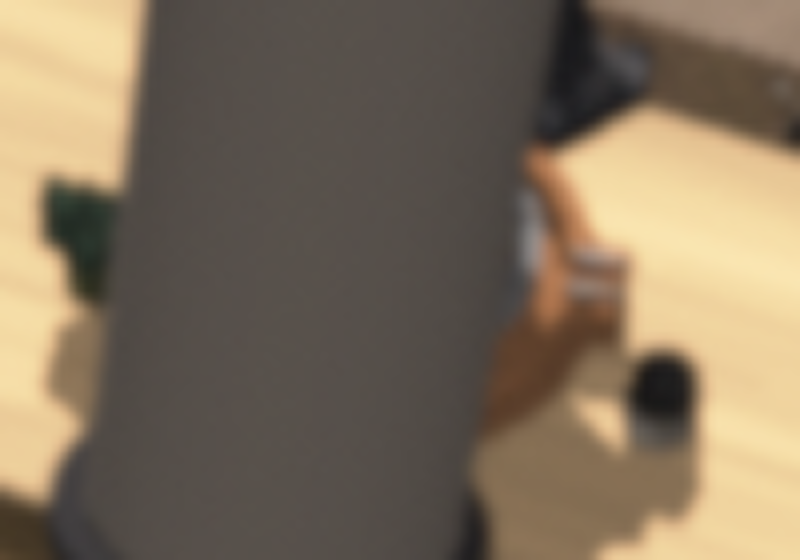

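The arm hides the pit from the top camera. I'll back off, rise and step aside to +y for one clean measurement.

drive_tool([
  {"grip": -1,"linear": [4,0,0],"rot": [0,0,0]},
  {"grip": -1,"linear": [0,0,-25],"rot": [0,0,0]},
  {"grip": -1,"linear": [0,0,-25],"rot": [0,0,0]},
  {"grip": -1,"linear": [0,0,-25],"rot": [0,0,0]},
  {"grip": -1,"linear": [0,0,-25],"rot": [0,0,0]},
  {"grip": -1,"linear": [0,0,-25],"rot": [0,0,0]},
  {"grip": -1,"linear": [0,0,-25],"rot": [0,0,0]},
  {"grip": -1,"linear": [3,-31,0],"rot": [0,0,0]},
  {"grip": -1,"linear": [3,-31,0],"rot": [0,0,0]},
  {"grip": -1,"linear": [3,-31,0],"rot": [0,0,0]},
  {"grip": -1,"linear": [3,-31,0],"rot": [0,0,0]},
  {"grip": -1,"linear": [3,-31,0],"rot": [0,0,0]},
  {"grip": -1,"linear": [3,-31,0],"rot": [0,0,0]},
  {"grip": -1,"linear": [3,-31,0],"rot": [0,0,0]},
  {"grip": -1,"linear": [3,-31,0],"rot": [0,0,0]},
  {"grip": -1,"linear": [3,-31,0],"rot": [0,0,0]},
])

```text
clock: 8.85
tool_pos: [479.2, 345.6, 291.9]
ee_rot: [0.991, 0.137, -0.0, 0.0]
contact_force: [0.0, 0.4, -0.1]
width: 0.0
grasp_force: 0.0
```

```bash
cat >> h.py <<'E'
def rect(name,z,S=3.5,h=85,c0=C0):
    p,d=grab('top'); c=ctrl.calibration('top');f=200/np.tan(np.radians(c['fov_y']/2));M=c['world_to_cam']
    N=int(2*h*S); yy,xx=np.mgrid[0:N,0:N]
    Q=np.stack([c0[0]+(N/2-yy)/S,c0[1]+(N/2-xx)/S,np.full((N,N),float(z)),np.ones((N,N))],-1)@M.T
    u=(c['cx']-f*Q[...,0]/Q[...,2]).astype(np.float32); v=(c['cy']+f*Q[...,1]/Q[...,2]).astype(np.float32)
    cv2.imwrite(name,cv2.remap(p,u,v,cv2.INTER_CUBIC)[...,::-1])
E
python3 -c "
from h import *
rep(); rect('pics/r5.png',64)"
```

```text
t 8.85 pos [479.2 345.6 291.9] yaw 15.71 z [-0. -0. -1.] F [ 0.03  0.4  -0.11] w 0.0
```

View pics/r5.png

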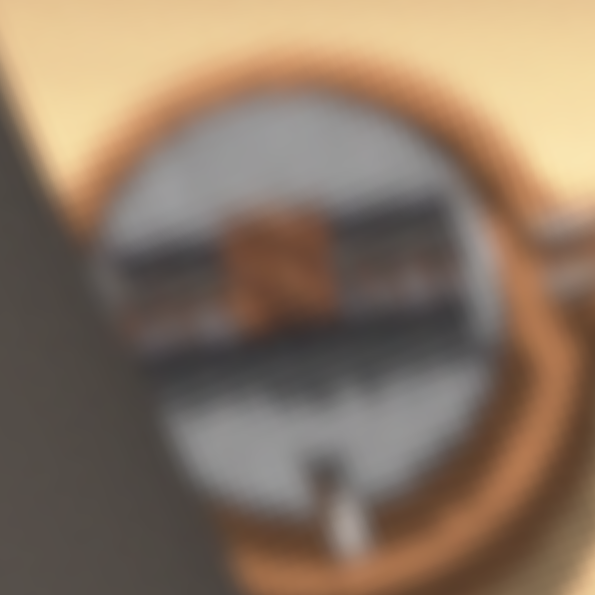

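The notch at (324,475) and the key at (348,530) nearly line up. By eye the deck yaw is about 9° and the key about 11.5°. I'll put numbers on it with angular profiles.

Run:
```python
from h import *
z=np.load('/tmp/top.npz');p=z['p'].astype(np.float32)
c=ctrl.calibration('top');f=200/np.tan(np.radians(c['fov_y']/2));M=c['world_to_cam']
def samp(X,Y,zz):
    Q=np.stack([X,Y,np.full(X.shape,float(zz)),np.ones(X.shape)],-1)@M.T
    return cv2.remap(p,(c['cx']-f*Q[...,0]/Q[...,2]).astype(np.float32),(c['cy']+f*Q[...,1]/Q[...,2]).astype(np.float32),cv2.INTER_LINEAR)
a=np.radians(np.arange(-10,34,2))
for nm,zz,r0,r1 in(('notch',64,47,54),('key',51,60,66)):
    r=np.linspace(r0,r1,8); A,Rr=np.meshgrid(a,r)
    q=samp(C0[0]-Rr*np.cos(A),C0[1]-Rr*np.sin(A),zz).mean(0)
    print(nm); print(np.degrees(a).round().astype(int)); print(q.sum(-1).round().astype(int)); print((q[:,0]-q[:,2]).round().astype(int))
# girder yaw: sharpness of darkness profile across deck x, over yaw
best=[]
for y in np.arange(0,20,.5):
    t=np.radians(y); u,v=np.meshgrid(np.arange(-35,36,.5),np.r_[-46:-19,20:47])
    q=samp(C0[0]+u*np.cos(t)-v*np.sin(t),C0[1]+u*np.sin(t)+v*np.cos(t),78).sum(-1).mean(0)
    best.append((np.var(q),y))
print(sorted(best)[::-1][:4])
```

```text
notch
[-10  -8  -6  -4  -2   0   2   4   6   8  10  12  14  16  18  20  22  24
  26  28  30  32]
[453 452 450 442 426 401 367 327 299 280 286 302 332 362 392 415 429 437
 442 443 444 443]
[ 0 -1  0  0  1  3  4  7  8  9  8  5  3  2  1  0  0  0  0  0  1  0]
key
[-10  -8  -6  -4  -2   0   2   4   6   8  10  12  14  16  18  20  22  24
  26  28  30  32]
[225 226 226 227 227 230 241 272 331 396 444 438 401 331 277 239 228 225
 223 223 224 226]
[52 52 52 52 52 51 48 41 34 28 25 25 26 32 40 48 51 52 52 52 52 53]
[(np.float32(7661.7075), np.float64(10.0)), (np.float32(7658.5186), np.float64(9.5)), (np.float32(7651.7554), np.float64(10.5)), (np.float32(7637.1094), np.float64(9.0))]
```

The notch is at 9.1°, the girders at 9.9° and the key at 11.0°. That is about 1.5 mm off at the notch, inside both the 3 mm play and the 6 mm limit. I'll go above the pad and press.

drive_tool([
  {"grip": -1,"linear": [-6.5,27.3,0],"rot": [0,0,0]},
  {"grip": -1,"linear": [-6.5,27.3,0],"rot": [0,0,0]},
  {"grip": -1,"linear": [-6.5,27.3,0],"rot": [0,0,0]},
  {"grip": -1,"linear": [-6.5,27.3,0],"rot": [0,0,0]},
  {"grip": -1,"linear": [-6.5,27.3,0],"rot": [0,0,0]},
  {"grip": -1,"linear": [-6.5,27.3,0],"rot": [0,0,0]},
  {"grip": -1,"linear": [-6.5,27.3,0],"rot": [0,0,0]},
  {"grip": -1,"linear": [-6.5,27.3,0],"rot": [0,0,0]},
  {"grip": -1,"linear": [-6.5,27.3,0],"rot": [0,0,0]},
  {"grip": -1,"linear": [0,0,25],"rot": [0,0,0]},
  {"grip": -1,"linear": [0,0,25],"rot": [0,0,0]},
  {"grip": -1,"linear": [0,0,25],"rot": [0,0,0]},
  {"grip": -1,"linear": [0,0,25],"rot": [0,0,0]},
  {"grip": -1,"linear": [0,0,20],"rot": [0,0,0]},
  {"grip": -1,"linear": [0,0,10],"rot": [0,0,0]},
  {"grip": -1,"linear": [0,0,0],"rot": [0,0,0]},
  {"grip": -1,"linear": [0,0,0],"rot": [0,0,0]},
])

```text
clock: 10.32
tool_pos: [489.6, 91.9, 162.1]
ee_rot: [0.991, 0.136, -0.0, -0.0]
contact_force: [-0.2, 0.6, 0.5]
width: -0.1
grasp_force: 0.0
```

drive_tool([
  {"grip": -1,"linear": [0,0,1.5],"rot": [0,0,0]},
  {"grip": -1,"linear": [0,0,1.5],"rot": [0,0,0]},
  {"grip": -1,"linear": [0,0,1.5],"rot": [0,0,0]},
  {"grip": -1,"linear": [0,0,0],"rot": [0,0,0]},
])

```text
clock: 10.65
tool_pos: [489.6, 91.8, 157.8]
ee_rot: [0.991, 0.136, 0.0, -0.0]
contact_force: [0.3, -0.0, -0.6]
width: -0.1
grasp_force: 0.0
```

```bash
python3 -c "
from h import *
rep([489.5,93.3,146.6])"
```

```text
t 10.65 pos [489.6  91.8 157.8] yaw 15.63 z [ 0.001  0.    -1.   ] F [ 0.27 -0.02 -0.57] w -0.1
tool shift [ 0.3 -1.5 11.2]
```

drive_tool([
  {"grip": -1,"linear": [0,-1.4,1],"rot": [0,0,0]},
  {"grip": -1,"linear": [0,0,1],"rot": [0,0,0]},
  {"grip": -1,"linear": [0,0,1],"rot": [0,0,0]},
  {"grip": -1,"linear": [0,0,1],"rot": [0,0,0]},
  {"grip": -1,"linear": [0,0,1],"rot": [0,0,0]},
  {"grip": -1,"linear": [0,0,1],"rot": [0,0,0]},
])

```text
clock: 11.15
tool_pos: [489.1, 93.3, 151.8]
ee_rot: [0.991, 0.136, 0.0, 0.0]
contact_force: [-2.0, -0.6, 6.3]
width: 0.0
grasp_force: 3.0
```

drive_tool([
  {"grip": -1,"linear": [0,0,1],"rot": [0,0,0]},
  {"grip": -1,"linear": [0,0,1],"rot": [0,0,0]},
  {"grip": -1,"linear": [0,0,1],"rot": [0,0,0]},
  {"grip": -1,"linear": [0,0,0],"rot": [0,0,0]},
])

```text
clock: 11.48
tool_pos: [489.1, 93.2, 148.6]
ee_rot: [0.991, 0.136, 0.0, -0.0]
contact_force: [-1.0, -0.8, 2.8]
width: 0.2
grasp_force: 1.8
```

drive_tool([
  {"grip": -1,"linear": [0,0,0.8],"rot": [0,0,0]},
  {"grip": -1,"linear": [0,0,0.8],"rot": [0,0,0]},
  {"grip": -1,"linear": [0,0,0.6],"rot": [0,0,0]},
  {"grip": -1,"linear": [0,0,0],"rot": [0,0,0]},
  {"grip": -1,"linear": [0,0,0],"rot": [0,0,0]},
])

```text
clock: 11.9
tool_pos: [489.1, 93.3, 146.7]
ee_rot: [0.991, 0.136, 0.0, 0.0]
contact_force: [-2.6, -0.2, 8.2]
width: -0.3
grasp_force: 3.8
```

drive_tool([
  {"grip": -1,"linear": [0,0,0.6],"rot": [0,0,0]},
  {"grip": -1,"linear": [0,0,0.4],"rot": [0,0,0]},
  {"grip": -1,"linear": [0,0,0],"rot": [0,0,0]},
  {"grip": -1,"linear": [0,0,0],"rot": [0,0,0]},
])

```text
clock: 12.23
tool_pos: [489.1, 93.3, 146.6]
ee_rot: [0.991, 0.136, 0.0, 0.0]
contact_force: [-5.5, -0.9, 19.4]
width: 0.0
grasp_force: 9.6
```

The tool met a hard stop at TCP z = 146.6, exactly the seated height, with 19 N. I'll release, step aside and check.

drive_tool([
  {"grip": -1,"linear": [0,0,-5],"rot": [0,0,0]},
  {"grip": -1,"linear": [0,0,-25],"rot": [0,0,0]},
  {"grip": -1,"linear": [0,0,-25],"rot": [0,0,0]},
  {"grip": -1,"linear": [0,0,-25],"rot": [0,0,0]},
  {"grip": -1,"linear": [0,0,-25],"rot": [0,0,0]},
  {"grip": -1,"linear": [0,0,-25],"rot": [0,0,0]},
  {"grip": -1,"linear": [6.5,-27.5,0],"rot": [0,0,0]},
  {"grip": -1,"linear": [6.5,-27.5,0],"rot": [0,0,0]},
  {"grip": -1,"linear": [6.5,-27.5,0],"rot": [0,0,0]},
  {"grip": -1,"linear": [6.5,-27.5,0],"rot": [0,0,0]},
  {"grip": -1,"linear": [6.5,-27.5,0],"rot": [0,0,0]},
  {"grip": -1,"linear": [6.5,-27.5,0],"rot": [0,0,0]},
  {"grip": -1,"linear": [6.5,-27.5,0],"rot": [0,0,0]},
  {"grip": -1,"linear": [6.5,-27.5,0],"rot": [0,0,0]},
  {"grip": -1,"linear": [6.5,-27.5,0],"rot": [0,0,0]},
  {"grip": -1,"linear": [6.5,-27.5,0],"rot": [0,0,0]},
  {"grip": -1,"linear": [6.5,-27.5,0],"rot": [0,0,0]},
  {"grip": -1,"linear": [0,0,0],"rot": [0,0,0]},
])

```text
clock: 13.73
tool_pos: [473.9, 410.0, 275.1]
ee_rot: [0.99, 0.139, -0.0, -0.002]
contact_force: [-0.0, 1.3, 0.6]
width: 0.1
grasp_force: 0.0
```

```bash
python3 -c "
from h import *
rep(); rect('pics/r6.png',56); z=np.load('/tmp/top.npz'); P=pts('top',z['d'])
g=P[...,:2]-C0; r=np.hypot(g[...,0],g[...,1]); t=np.radians(11)
u=g@[np.cos(t),np.sin(t)]; w=g@[-np.sin(t),np.cos(t)]
k=(r<50)&(abs(u)>22)&(P[...,2]>40)&(P[...,2]<75)
A=np.c_[u[k],w[k],np.ones(k.sum())]; print(k.sum(),'disc plane slope,z',np.linalg.lstsq(A,P[k][:,2],rcond=None)[0], np.median(P[k][:,2]))
for s in(k&(u>0),k&(u<0)): print(np.median(P[s][:,2]))
"
```

```text
t 13.7333 pos [473.9 410.  275.1] yaw 16.02 z [-0.001  0.004 -1.   ] F [-0.03  1.27  0.57] w 0.1
245 disc plane slope,z [1.07103103e-02 2.39132021e-03 5.50943876e+01] 55.34962462999397
55.642408739509506
54.98149305694983
```

View pics/r6.png

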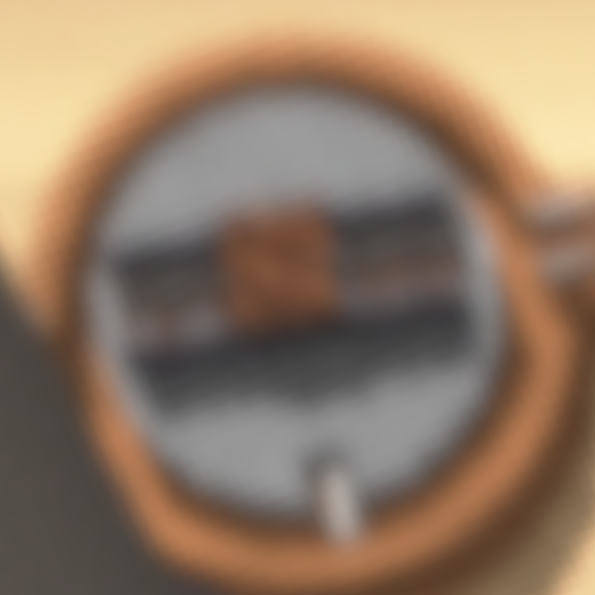

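The disc top is at z ≈ 55.3 mm (56 expected when seated) and level to about 0.01 rad. The key stands in the notch at (335,495), and the arm is clear. Handing in.

```bash
python3 -c "
from workcell import ctrl
print(ctrl.job_done())"
```

```text
the job is handed in; nothing more can be done
None
```

The deck was turned by fingertip until its notch stood over the key, then pressed down level on its seat and let go, and the job is handed in at about 14 s; no verdict was returned.

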